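# Dock a tip box in the loading track

## Robot

A 6-joint arm with a two-finger parallel gripper is mounted at the origin on a cart in front of the work surface, level with it; the furniture and walls round the work are solid. World frame = base frame: x ahead of the robot, y to its left, z up, the work surface at z = 0. Lengths are in m, angles in degrees, forces in N, time in s.
With the tool pointing down it reaches from about 0.3 to 0.75 m from the base axis. Payload 8.5 kg.
Tool frame: the origin (TCP) lies midway between the tips of the shut fingers; the grasp point (between the pads) lies 19 mm behind it; z points along the fingers, y is the line along which they close (so a half turn about z gives the same grasp; the last joint's range is limited). The gripper opens to 85 mm and grips with 20 to 120 N. Pads are 22 mm wide; open, the fingers measure 114 mm over their backs; the gripper's body (76 mm by 85 mm) begins 54 mm behind the grasp point. The pads swing forward as they close: fully open they stand 13 mm farther back than shut.
Start: joints at [62.607, 21.807, 74.336, -0, 83.858, -12.336], TCP at [0.143, 0.531, 0.209] pointing down, gripper open.
Joint ranges: [-178.18, 178.18], [-50.72, 133.34], [12.68, 142.11], [-81.47, 261.47], [9.98, 163.14], [-165.26, 165.26]. Speed limits (degrees/s): [136.94, 136.94, 180, 180, 180, 180].

## Interface

Orientations are given as a 3x3 rotation matrix whose columns are the frame's x, y, z axes.
In Python, from rig import env, viewer, recognise, pinpoint gives the robot as it stands.
- The arm moves only by the tool move_arm, never from a script. Its argument "plan" is text: rows parted by semicolons, each of 7 numbers parted by spaces: the shift along the tool's x, y, z in m, then the turn, a rotation vector about the tool's x, y, z in rad, then the finger opening in m, from 0 to 0.0854. A call has 1 to 12 rows; each row shifts and turns the commanded pose from where the row before left it, along the tool's axes as they then stand; what a row does not reach is not made up. A row lasts 1/8 s, in which the tool goes at most 62.5 mm and 10.7 degrees, less where a joint would pass 70% of its speed; a pose out of reach is approached as far as the arm can. A call is refused whole if a number of a shift passes 0.0625 or a number of a turn 0.188, either way. A call with a gripper value outside its range is refused whole. The fingers move at their own pace and stop on an object; "grip_force" is the grip in N (left out, the last holds). Time passes only in rows, so rows that do not move let the fingers close. It gives the time, the measured TCP pose, the force, the opening and the grip force at its end, in the units of the state.
- env.observe(): the state, without advancing time (a new reading comes with each control period).
- viewer.get_image(name): name is "side" or "top"; returns (picture, depth): 420x560x3 uint8, red, green, blue; 420x560 float32, m along the optical axis (not along the pixel's ray), 0 where there is no reading.
- viewer.calibration(name): a dict with "fx", "fy", "cx", "cy" (pixels), "k1" (the pictures are not rectified: a ray, as slopes to the right and down, at radius r is drawn at 1 + k1 r^2 times it, then the intrinsics apply), "R" (3x3) and "t" (3): a world point X has camera coordinates R X + t. Camera axes: x right, y down, z forward; pixel columns grow to the right and rows downward; lengths in m; the calibration is good to about 2 mm. A picture is of the moment at which its call begins. calibration takes no time and is no camera call.
- env.close_job(): hands the job in; it is judged then, once.
Trained networks look in the newest picture that a camera, given by its name, has taken for a name from the list of things; names that differ only in an ending like _2 or _b are one class to them, and where a whole thing is asked for, a point or a joint stands for the part that bears it (a point fixed in the world has none). Each returns a list of dicts, best first, with "conf" (0 to 1); they miss things now and then, are a little off and sometimes report something else, mostly with a low value. They report only what shows in the picture. A call takes as long as a camera call. They do not tell look-alikes from the thing itself.
- recognise(camera, name): "extent" ([centre column, centre row, width, height] in pixels, round what is visible of it).
- pinpoint(camera, name): "pixel" ([column, row] in pixels: a listed point, or the origin of a listed thing).
The state is a dict: "time_s": time; "q": joint angles; "qvel": joint speeds; "joint_efforts": joint torques, N m; "position": TCP position; "tool_rot": TCP orientation; "ft_force": force on the tool from outside, world axes, zero at the start; "wrist_torque": the same for the moment, N m; "grip_width": finger opening in m; "gripper_force": force on a finger pad.
Only numpy, scipy, OpenCV 4.12 (cv2) and the standard library are available. Lean on these libraries where they do the work, as an engineer would, in place of code of your own. Each camera call takes 0.05 s, during which the arm holds its last target. There are 200 camera calls.

## Task

Push the closed blue pipette-tip box with the outside of the fingers along the loading track, between the two black guide rails, until the orange spring catch drops under it and springs up again behind it, so that the box stays locked against the sprung end bumper; then take the hand away. The rails are aligned to the pipetting head: neither the box nor the hand may touch them, so square and centre the box before it goes in. Only push it, gently: do not pinch, lift or tip it, and leave the things beside the track where they are.

Things in the scene. Friction and masses are not known exactly. Their poses are not given: they have to be found in the camera images.
- track: Loading track fixed on the worktop: aluminium plate 400 x 200 mm, top 12 mm above the worktop. Origin under its centre at worktop level; +x = loading direction (roughly world -y), z up. Bare apron at x -200 to -42 mm, where the box starts; thin black lines at y +-61 mm mark where its sides should lie. Grey end bracket, 120 mm wide, 56 mm high, at x 157 to 189. Place and heading vary.
- rail_left: Black fixed guide rail on the track's +y side, 12 mm high (top 24 mm above the worktop), 8 mm wide; inner face at track y = +70 mm from x = -20 to 152 mm, flaring outward by 6 mm from x = -20 to -42. Origin on the track's centre line at the plate's top, axes as the track's. The lane is 140 mm wide for a box of 122 mm: 9 mm free each side.
- rail_right: The same rail mirrored, inner face at track y = -70 mm. Origin as for the left one.
- tip_box: Closed pipette-tip box, blue base, clear lid (fixed shut), 0.3 to 0.55 kg. Origin under its centre. Body x -42 to 42 mm, y -61 to 61, 72 mm high, upright sides; a lid tab sticks out 3 mm from the -x face (y -11 to 11, 44 to 53 mm up). Starts on the apron, up to 22 mm off the centre line and turned up to 0.2 rad; its +x face looks down the lane and goes in first, tab side last.
- catch (a joint): Orange spring catch in a slot on the lane's centre line, 26 mm wide: 0 rad = up, lip 8 mm above the plate; 0.17 = flush. Its ramp rises in the loading direction from track x 22 mm to the lip at x 58, so the box's leading edge presses it down (under 1 N) and the box rides over it. Once the box's back face is past the lip (box origin beyond track x = 100 mm) it springs up behind the box.
- catch_lip (a point): Top edge of the catch's locking face, track (58, 0, 20) mm when up.
- bumper (a joint): Sprung end bumper, a rubber-faced bar 76 mm wide, 30 mm high, centre 40 mm above the worktop: 0 m = out, 0.014 m = hard stop; pushes back 2 N at first touch, 5 N fully in. The box meets it with its origin at track x = 94 mm and reaches the hard stop at 108 mm; with the box locked it reads 0.006 or more.
- bumper_face (a point): Middle of the bumper's rubber face, track x = 136 mm when out; travels with the bumper.
- spare_box: Bystander: closed tip box with a white base, 84 x 122 x 72 mm, on the worktop about 170 mm to the track's +y side. Origin under its centre.
- flask: Bystander: small culture flask with an orange cap lying flat, 97 x 44 x 26 mm, on the worktop on the track's +y side, about 165 mm from its centre line. Origin under its centre.
- marker: Bystander: white marker pen with a black cap, 135 x 17 x 16 mm, lying on the worktop on the track's -y side (nearer the robot), about 150 mm from its centre line. Origin under its centre.
- timer: Bystander: white bench timer, 70 x 64 x 19 mm, on the worktop on the track's -y side, about 158 mm from its centre line. Origin under its centre.
Mind the look-alikes: they are no part of the job. What is shaped like the tip_box but purple is not meant.

How it is judged:
By the outcome, as a careful person would: the job done as asked, in the order asked, and still so for the second after the job is handed in, with the robot touching nothing.
It also fails if it takes over 72 s, if anything falls off the work surface, if the arm or the gripper's body presses on something with over 40 N, if the wrist force passes 120 N, or if a joint passes its speed limit or range.

## Working session

There is one attempt and no reset: what is moved stays moved. The work goes in short steps, Python scripts to look and compute and a tool call to move; the robot and the scene stay as the last step left them, time stands still between calls to the robot, and variables do not carry over. Pictures are saved under pics/ and viewed, at most 10 in all, crops included, and the job is handed in when it is done.

Besides the shell and the picture viewer there is one more tool, called after "Emit:" as name(argument=value, ...), one argument or row to a line, values as JSON. move_arm: Moves the arm, as the interface text tells. Its arguments: {"type":"object","properties":{"plan":{"type":"string"},"grip_force":{"type":"number"}},"required":["plan"]}

```bash
ls; mkdir -p pics; cat > h.py <<'E'
import numpy as np, cv2
from rig import env, viewer, recognise, pinpoint
def ray(cam,px):
    c=viewer.calibration(cam)
    d=np.array([(px[0]-c["cx"])/c["fx"],(px[1]-c["cy"])/c["fy"]]);u=d.copy()
    for _ in range(20): u=d/(1+c["k1"]*(u@u))
    R=np.array(c["R"]);t=np.array(c["t"])
    return -R.T@t, R.T@np.r_[u,1]
def onz(cam,px,z):
    o,d=ray(cam,px); return o+d*(z-o[2])/d[2]
def proj(cam,X):
    c=viewer.calibration(cam);p=np.array(c["R"])@X+np.array(c["t"]);u=p[:2]/p[2];u=u*(1+c["k1"]*(u@u))
    return np.array([u[0]*c["fx"]+c["cx"],u[1]*c["fy"]+c["cy"]])
def cloud(cam,depth):
    c=viewer.calibration(cam);h,w=depth.shape
    K=np.array([[c["fx"],0,c["cx"]],[0,c["fy"],c["cy"]],[0,0,1]])
    g=np.stack(np.meshgrid(np.arange(w),np.arange(h)),-1).reshape(-1,1,2).astype(float)
    u=cv2.undistortPoints(g,K,np.array([c["k1"],0,0,0.])).reshape(h,w,2)
    P=np.dstack([u*depth[...,None],depth])
    return (P-np.array(c["t"]))@np.array(c["R"])
E
python3 - <<'E'
from h import *
for n in("top","side"):
    im,d=viewer.get_image(n); cv2.imwrite(f"pics/{n}0.png",im[...,::-1]); print(n,ray(n,(280,210)))
    for k in("tip_box","spare_box","track","rail_left","rail_right","catch","bumper"):
        print(k,[(np.round(r["extent"]).tolist(),r["conf"]) for r in recognise(n,k)])
    for k in("tip_box","track","catch_lip","bumper_face"):
        print(k,[(np.round(r["pixel"],1).tolist(),r["conf"]) for r in pinpoint(n,k)])
s=env.observe();print(s["position"],s["tool_rot"],s["time_s"])
E
```

```text
pics
top (array([0.45081674, 0.11011639, 1.21100803]), array([ 0.08830807, -0.0365879 , -0.9955417 ]))
tip_box [([238.0, 213.0, 41.0, 58.0], 0.96), ([396.0, 312.0, 66.0, 68.0], 0.7), ([148.0, 255.0, 69.0, 63.0], 0.63)]
spare_box [([322.0, 153.0, 50.0, 40.0], 0.64)]
track [([285.0, 220.0, 162.0, 95.0], 0.9)]
rail_left [([309.0, 189.0, 79.0, 8.0], 0.52)]
rail_right [([305.0, 252.0, 76.0, 10.0], 0.63)]
catch [([300.0, 222.0, 21.0, 13.0], 0.61)]
bumper [([323.0, 152.0, 57.0, 43.0], 0.75), ([346.0, 222.0, 15.0, 35.0], 0.49)]
tip_box [([389.2, 308.0], 0.78), ([150.6, 254.8], 0.68), ([239.9, 215.0], 0.62)]
track [([281.9, 219.4], 0.73)]
catch_lip [([307.8, 220.4], 0.73)]
bumper_face [([342.7, 225.5], 0.59)]
side (array([0.03193507, 1.11860743, 0.51783143]), array([ 0.40993448, -0.83633789, -0.36402309]))
tip_box [([263.0, 228.0, 50.0, 40.0], 0.95), ([260.0, 270.0, 61.0, 53.0], 0.82), ([384.0, 208.0, 20.0, 10.0], 0.59)]
spare_box [([255.0, 202.0, 44.0, 29.0], 0.84)]
track [([284.0, 224.0, 119.0, 69.0], 0.75)]
rail_left [([286.0, 205.0, 14.0, 6.0], 0.47)]
rail_right [([315.0, 221.0, 25.0, 22.0], 0.69)]
catch [([293.0, 220.0, 10.0, 9.0], 0.53)]
bumper [([307.0, 201.0, 20.0, 13.0], 0.75), ([294.0, 219.0, 6.0, 9.0], 0.26)]
tip_box [([266.0, 239.1], 0.69), ([258.2, 282.0], 0.67), ([378.4, 208.6], 0.54)]
track [([286.2, 228.4], 0.77)]
catch_lip [([292.8, 212.3], 0.44)]
bumper_face [([303.9, 201.5], 0.65)]
[0.1428651  0.53109565 0.20881324] [[-9.65672537e-01  2.59762491e-01 -8.96707247e-06]
 [ 2.59762491e-01  9.65672536e-01 -4.82474672e-05]
 [-3.87362664e-06 -4.89205631e-05 -9.99999999e-01]] 1.2
```

View pics/top0.png

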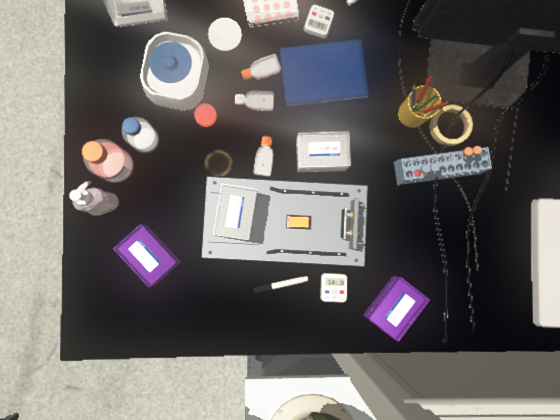

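View pics/side0.png

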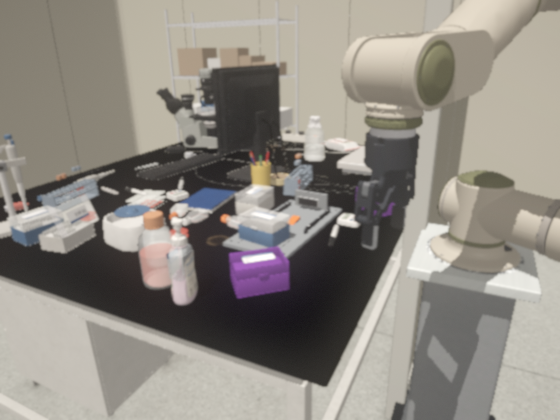

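```bash
cat > meas.py <<'E'
from h import *
import sys
im,d=viewer.get_image("top")
P=cloud("top",d)
hsv=cv2.cvtColor(im,cv2.COLOR_RGB2HSV)
print("tcp px top",proj("top",env.observe()["position"]),"side",proj("side",env.observe()["position"]))
print("Rtop",np.round(viewer.calibration("top")["R"],3).tolist())
for px in [(281.9,219.4),(285,250),(240,250),(238,200),(255,215)]:
    u,v=map(int,px);print(px,P[v,u].round(4),onz("top",px,0.012).round(4))
cv2.imwrite("pics/topz.png",cv2.resize(im[165:280,190:380,::-1],(760,460),interpolation=cv2.INTER_CUBIC))
E
python3 meas.py
```

```text
tcp px top [ 48.41021385 416.43254162] side [381.22341529 257.45068897]
Rtop [[-0.016, -1.0, 0.025], [-0.997, 0.014, -0.078], [0.077, -0.026, -0.997]]
(281.9, 219.4) [0.4508 0.1101 1.211 ] [0.5337 0.0617 0.012 ]
(285, 250) [0.4579 0.0559 0.022 ] [0.4579 0.0554 0.012 ]
(240, 250) [0.4598 0.1663 0.0111] [0.4598 0.1662 0.012 ]
(238, 200) [0.5761 0.1665 0.0796] [0.5836 0.1699 0.012 ]
(255, 215) [0.5453 0.1282 0.016 ] [0.5456 0.1282 0.012 ]
```

View pics/topz.png

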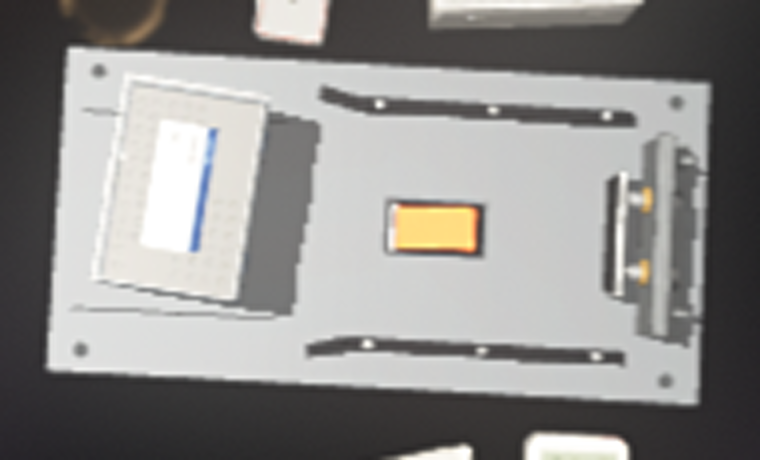

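```bash
cat > meas.py <<'E'
from h import *
from scipy.optimize import least_squares
def rectfit(C,L,W):
    # fit rect of known size to outline points C (world xy); yaw = direction of L axis
    r=cv2.minAreaRect(C.astype(np.float32)); b=cv2.boxPoints(r)
    e=b[1]-b[0]; f=b[2]-b[1]; a=e if (np.linalg.norm(e)>np.linalg.norm(f))==(L>W) else f
    th=np.arctan2(a[1],a[0]); 
    def res(p):
        c,s=np.cos(p[2]),np.sin(p[2]); q=(C-p[:2])@np.array([[c,-s],[s,c]])
        dx=np.abs(q[:,0])-L/2; dy=np.abs(q[:,1])-W/2
        return np.where((dx>0)&(dy>0),np.hypot(dx,dy),np.maximum(dx,dy))
    o=least_squares(res,[*r[0],th],loss="soft_l1",f_scale=.001)
    th=o.x[2]
    if np.sin(th)>0: th+=np.pi     # axis pointing to world -y
    th=(th+np.pi)%(2*np.pi)-np.pi
    return np.r_[o.x[:2],th],np.sqrt(np.mean(res(o.x)**2)),r[1]
def outline(m,z,cam="top"):
    m=cv2.morphologyEx(m.astype(np.uint8),cv2.MORPH_OPEN,np.ones((3,3)))
    cs,_=cv2.findContours(m,cv2.RETR_EXTERNAL,cv2.CHAIN_APPROX_NONE)
    c=max(cs,key=cv2.contourArea); h=cv2.convexHull(c)[:,0]
    M=np.zeros_like(m);cv2.fillConvexPoly(M,h,1);c=cv2.findContours(M,cv2.RETR_EXTERNAL,cv2.CHAIN_APPROX_NONE)[0][0][:,0].astype(float)
    ctr=c.mean(0); v=c-ctr; c=c+0.5*np.sign(v)*(np.abs(v)>5)*0+0.5*v/np.linalg.norm(v,axis=1,keepdims=True)
    return np.array([onz(cam,p,z)[:2] for p in c])
def boxpose(im,d,zt=.084):
    P=cloud("top",d); z=P[...,2]
    m=(z>.055)&(z<.10)&(d>0)
    m[:, :195]=0; m[:, 345:]=0; m[:180]=0; m[265:]=0
    return rectfit(outline(m,zt),.084,.122)
def trackpose(im,d):
    g=cv2.cvtColor(im,cv2.COLOR_RGB2GRAY); m=g>90
    m[:, :195]=0; m[:, 375:]=0; m[:172]=0; m[270:]=0
    return rectfit(outline(m,.012),.4,.2)
E
python3 - <<'E'
from meas import *
im,d=viewer.get_image("top")
t,e,s=trackpose(im,d);print("track",t.round(4),e,s)
b,e2,s2=boxpose(im,d);print("box",b.round(4),e2,s2)
c,s=np.cos(t[2]),np.sin(t[2]);R=np.array([[c,-s],[s,c]])
print("box in track",(R.T@(b[:2]-t[:2])).round(4),b[2]-t[2])
# check
o=im[...,::-1].copy();o=cv2.resize(o[165:280,190:380],(760,460),interpolation=cv2.INTER_CUBIC)
def w(x,y,z): return proj("top",np.r_[t[:2]+R@[x,y],z])
def poly(pts,col):
    q=((np.array(pts)-[190,165]+.5)*4).astype(int);cv2.polylines(o,[q],True,col,1)
poly([w(x,y,.012) for x,y in((-.2,-.1),(.2,-.1),(.2,.1),(-.2,.1))],(0,0,255))
for sg in(1,-1): poly([w(-.042,sg*.076,.024),w(-.02,sg*.07,.024),w(.152,sg*.07,.024)],(0,255,0)); poly([w(-.2,sg*.061,.012),w(-.042,sg*.061,.012)],(255,0,255))
poly([w(.022,-.013,.012),w(.058,-.013,.02),w(.058,.013,.02),w(.022,.013,.012)],(255,0,0))
cb,sb=np.cos(b[2]),np.sin(b[2]);B=np.array([[cb,-sb],[sb,cb]])
poly([proj("top",np.r_[b[:2]+B@[x,y],.084]) for x,y in((-.042,-.061),(.042,-.061),(.042,.061),(-.042,.061))],(0,0,255))
si,_=viewer.get_image("side");q=cv2.resize(si[195:255,225:345,::-1],(760,380),interpolation=cv2.INTER_CUBIC)
cv2.imwrite("pics/ov.png",cv2.resize(np.vstack([o,q]),None,fx=.7,fy=.7))
E
```

```text
track [ 0.5301  0.0547 -1.6419] 0.002553874358464327 (0.4078870713710785, 0.20795902609825134)
box [ 0.5489  0.1742 -1.7417] 0.0019451468230041386 (0.09159928560256958, 0.12702563405036926)
box in track [-0.1205  0.0103] -0.09982890488659013
```

View pics/ov.png

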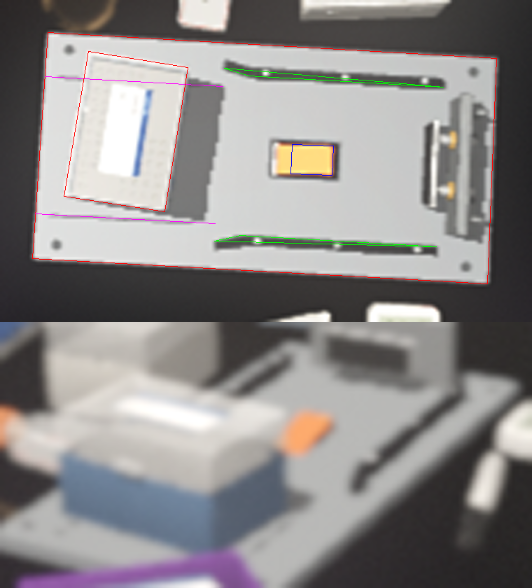

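The blue-based box is the one on the track, at top (237,212) and side (263,235). It has a blue base and sits on the apron with its tab side last. The purple boxes at top (147,255) and (396,312) and the white spare at (322,153) are the look-alikes. The overlay agrees with the black lines, the rails and the catch. I'll first centre and square the box with a two-finger push from the +y side.

Emit:
move_arm(
  plan="-0.049 -0.0183 0 0 0 0 0.045;-0.049 -0.0183 0 0 0 0 0.045;-0.049 -0.0183 0 0 0 0 0.045;-0.049 -0.0183 0 0 0 0 0.045;-0.049 -0.0183 0 0 0 0 0.045;-0.049 -0.0183 0 0 0 0 0.045;-0.049 -0.0183 0 0 0 0 0.045;-0.049 -0.0183 0 0 0 0 0.045;-0.049 -0.0183 0 0 0 0 0.045;-0.049 -0.0183 0 0 0 0 0.045;-0.049 -0.0183 0 0 0 0 0.045;-0.049 -0.0183 0 0 0 0 0.045",
)

```text
time_s: 2.85
position: [0.6549, 0.1651, 0.2088]
tool_rot: [[-0.966, 0.26, -0.0], [0.26, 0.966, 0.0], [0.0, 0.0, -1.0]]
ft_force: [0.8, 0.0, 0.6]
grip_width: 0.0451
gripper_force: 0.0
```

Emit:
move_arm(
  plan="0 0 0 0 0 -0.096 0.045;0 0 0 0 0 -0.0957 0.045;0 0 0 0 0 0 0.045;0 0 0 0 0 0 0.045",
)

```text
time_s: 3.35
position: [0.6536, 0.1664, 0.2089]
tool_rot: [[-0.997, 0.073, 0.0], [0.073, 0.997, -0.0], [-0.0, -0.0, -1.0]]
ft_force: [-0.2, -0.4, -0.3]
grip_width: 0.0448
gripper_force: 0.0
```

```bash
cat > st.py <<'E'
from meas import *
t=np.array([.5301,.0547,-1.6419]);c,s=np.cos(t[2]),np.sin(t[2]);R=np.array([[c,-s],[s,c]])
def tr(p): return R.T@(np.asarray(p)[:2]-t[:2])
o=env.observe();p=np.array(o["position"]);T=np.array(o["tool_rot"])
print("t",o["time_s"],"tcp",p.round(4),"in track",tr(p).round(4),"tool y in track deg",np.degrees(np.arctan2(T[1,1],T[0,1])-t[2]).round(2),"w",o["grip_width"],"F track",(R.T@np.array(o["ft_force"])[:2]).round(2),"Fz",round(o["ft_force"][2],2))
E
python3 st.py
```

```text
t 3.35 tcp [0.6536 0.1664 0.2089] in track [-0.1202  0.1152] tool y in track deg 179.91 w 0.044817679733209305 F track [ 0.45 -0.21] Fz -0.33
```

Emit:
move_arm(
  plan="0 0 0.05 0 0 0 0.045;0 0 0.05 0 0 0 0.045;0 0 0.045 0 0 0 0.045;0 0 0.027 0 0 0 0.045;0.005 0 0 0 0 0 0.045;0.005 0 0 0 0 0 0.045;0.005 0 0 0 0 0 0.045;0 0 0 0 0 0 0.045",
)

```text
time_s: 4.35
position: [0.6387, 0.1675, 0.038]
tool_rot: [[-0.997, 0.071, 0.002], [0.071, 0.997, 0.0], [-0.002, 0.0, -1.0]]
ft_force: [-1.2, -0.1, -0.0]
grip_width: 0.0452
gripper_force: 0.0
```

```bash
python3 st.py; python3 - <<'E'
from h import *
im,d=viewer.get_image("top");s,_=viewer.get_image("side")
cv2.imwrite("pics/a.png",np.hstack([cv2.resize(im[165:280,190:380,::-1],(760,460))[:,:400],cv2.resize(s[180:295,210:310,::-1],(400,460))]))
E
```

```text
t 4.35 tcp [0.6387 0.1675 0.038 ] in track [-0.1203  0.1003] tool y in track deg 180.01 w 0.04520992802545602 F track [ 0.15 -1.24] Fz -0.02
```

View pics/a.png

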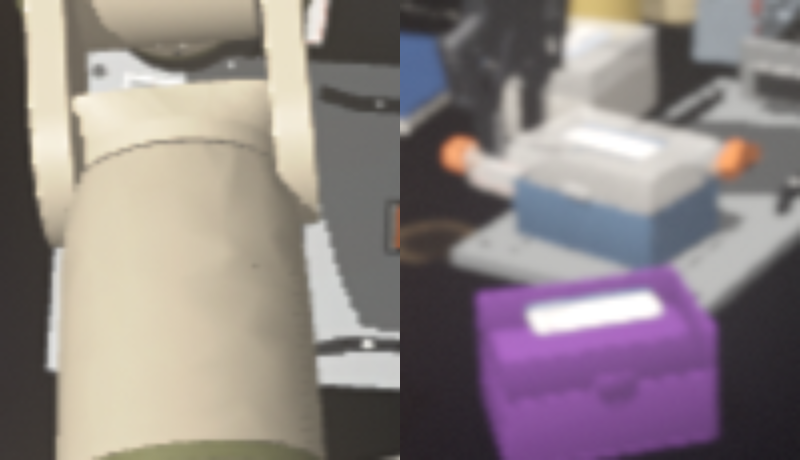

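The fingers are behind the box's far (+y) side, seen at side-crop (500,130). The arm hides the box from above. Now I'll push towards -y gently.

Emit:
move_arm(
  plan="0.004 0 0 0 0 0 0.045;0.003 0 0 0 0 0 0.045;0.002 0 0 0 0 0 0.045;0.002 0 0 0 0 0 0.045",
)

```text
time_s: 4.95
position: [0.6276, 0.1682, 0.0368]
tool_rot: [[-0.997, 0.071, 0.0], [0.071, 0.997, 0.0], [-0.0, 0.0, -1.0]]
ft_force: [-0.3, 0.4, -0.0]
grip_width: 0.0451
gripper_force: 0.0
```

Emit:
move_arm(
  plan="0.002 0 0 0 0 0 0.045;0.002 0 0 0 0 0 0.045;0.002 0 0 0 0 0 0.045",
)

```text
time_s: 5.32
position: [0.6218, 0.1686, 0.0368]
tool_rot: [[-0.997, 0.071, 0.0], [0.071, 0.997, 0.0], [-0.0, 0.0, -1.0]]
ft_force: [1.1, 0.6, 0.3]
grip_width: 0.0449
gripper_force: 0.6
```

Emit:
move_arm(
  plan="0.002 0 0 0 0 0 0.045;0.002 0 0 0 0 0 0.045;0.002 0 0 0 0 0 0.045",
)

```text
time_s: 5.7
position: [0.6157, 0.169, 0.0368]
tool_rot: [[-0.997, 0.071, 0.0], [0.071, 0.997, 0.0], [-0.0, 0.0, -1.0]]
ft_force: [1.6, -0.2, -0.7]
grip_width: 0.0449
gripper_force: 0.6
```

```bash
python3 st.py
```

```text
t 5.7 tcp [0.6157 0.169  0.0368] in track [-0.1201  0.0772] tool y in track deg 180.0 w 0.044881383703681874 F track [0.13 1.62] Fz -0.74
```

Emit:
move_arm(
  plan="0.002 0 0 0 0 0 0.045;0.0015 0 0 0 0 0 0.045;0 0 0 0 0 0 0.045",
)

```text
time_s: 6.08
position: [0.612, 0.1692, 0.0369]
tool_rot: [[-0.997, 0.071, -0.0], [0.071, 0.997, -0.0], [0.0, -0.0, -1.0]]
ft_force: [-0.1, 0.3, -0.1]
grip_width: 0.0452
gripper_force: 0.0
```

Emit:
move_arm(
  plan="-0.015 0 0 0 0 0 0.045;-0.03 0 0 0 0 0 0.045;0 0 -0.05 0 0 0 0.045;0 0 -0.05 0 0 0 0.045;0 0.06 0 0 0 0 0.045;0 0.06 0 0 0 0 0.045;0 0.06 0 0 0 0 0.045;0 0 0 0 0 0 0.045",
)

```text
time_s: 7.08
position: [0.6685, 0.3499, 0.1356]
tool_rot: [[-0.998, 0.066, -0.001], [0.066, 0.998, 0.0], [0.001, 0.0, -1.0]]
ft_force: [1.2, -0.1, 0.3]
grip_width: 0.0451
gripper_force: 0.0
```

```bash
cat >> st.py <<'E'
def box(name=None):
    im,d=viewer.get_image("top")
    if name: cv2.imwrite(f"pics/{name}.png",cv2.resize(im[165:280,190:380,::-1],(760,460)))
    b,e,sz=boxpose(im,d);print("box in track",tr(b).round(4),"yaw",round(b[2]-t[2],4),"rms",e.round(4),sz)
E
python3 -c "
from st import *
box('b')"
```

```text
t 7.075 tcp [0.6685 0.3499 0.1356] in track [-0.3043  0.1171] tool y in track deg 180.3 w 0.04505732993743332 F track [0.06 1.17] Fz 0.28
box in track [-0.1178 -0.0014] yaw -0.0582 rms 0.002 (0.09211364388465881, 0.12640637159347534)
```

View pics/b.png

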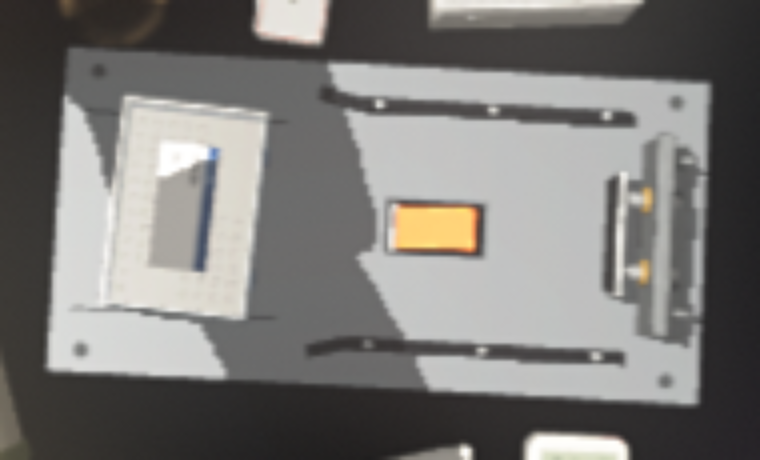

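```bash
sed -i 's/z>.055/z>.077/' meas.py; python3 - <<'E'
from st import *
box()
im,d=viewer.get_image("top");P=cloud("top",d)
q=(P-np.r_[t[:2],0])[...,:2]@R
m=(abs(q[...,0]+.118)<.06)&(abs(q[...,1])<.075)&(d>0)
for lo,hi in((.02,.05),(.05,.077),(.077,.083),(.083,.095)):
    k=m&(P[...,2]>lo)&(P[...,2]<hi);print(lo,k.sum(),q[k].mean(0).round(4) if k.any() else"")
print(np.percentile(P[m][:,2],[50,90]))
for v in(200,212,225,235): print([(round(a,3)) for a in P[v,210:262:3,2]])
E
```

```text
t 7.125 tcp [0.6691 0.3474 0.1359] in track [-0.3018  0.1178] tool y in track deg 180.17 w 0.045047674841012735 F track [0.1  0.64] Fz 0.85
box in track [-0.1186 -0.0011] yaw -0.053 rms 0.0012 (0.08841074258089066, 0.12634901702404022)
0.02 21 [-0.0928 -0.0209]
0.05 36 [-0.0937 -0.0084]
0.077 373 [-0.1173  0.0007]
0.083 1519 [-0.1189 -0.0021]
[0.08348411 0.08754003]
[np.float64(0.012), np.float64(0.012), np.float64(0.009), np.float64(0.08), np.float64(0.085), np.float64(0.086), np.float64(0.086), np.float64(0.082), np.float64(0.085), np.float64(0.083), np.float64(0.084), np.float64(0.085), np.float64(0.084), np.float64(0.084), np.float64(0.086), np.float64(0.085), np.float64(0.014), np.float64(0.012)]
[np.float64(0.014), np.float64(0.009), np.float64(0.017), np.float64(0.084), np.float64(0.083), np.float64(0.086), np.float64(0.081), np.float64(0.087), np.float64(0.085), np.float64(0.086), np.float64(0.084), np.float64(0.084), np.float64(0.085), np.float64(0.087), np.float64(0.089), np.float64(0.015), np.float64(0.011), np.float64(0.013)]
[np.float64(0.013), np.float64(0.011), np.float64(0.084), np.float64(0.084), np.float64(0.086), np.float64(0.09), np.float64(0.084), np.float64(0.087), np.float64(0.082), np.float64(0.081), np.float64(0.086), np.float64(0.086), np.float64(0.085), np.float64(0.088), np.float64(0.088), np.float64(0.011), np.float64(0.012), np.float64(0.011)]
[np.float64(0.016), np.float64(0.013), np.float64(0.083), np.float64(0.083), np.float64(0.083), np.float64(0.087), np.float64(0.085), np.float64(0.082), np.float64(0.08), np.float64(0.085), np.float64(0.087), np.float64(0.081), np.float64(0.084), np.float64(0.084), np.float64(0.056), np.float64(0.014), np.float64(0.012), np.float64(0.014)]
```

Emit:
move_arm(
  plan="0 0 0 0 0 0.1746 0.085;0 0 0 0 0 0.1745 0.085;0 0 0 0 0 0.1745 0.085;0 0 0 0 0 0.1745 0.085;0 0 0 0 0 0.1745 0.085;0 0 0 0 0 0.1745 0.085;0 0 0 0 0 0.1746 0.085;0 0 0 0 0 0.1746 0.085;0 0 0 0 0 0.1745 0.085;-0.035 -0.038 0 0 0 0 0.085;-0.035 -0.04 0 0 0 0 0.085;-0.03 -0.038 0 0 0 0 0.085",
)

```text
time_s: 8.72
position: [0.5457, 0.2514, 0.1373]
tool_rot: [[0.073, 0.997, 0.0], [0.997, -0.073, -0.0], [-0.0, 0.0, -1.0]]
ft_force: [0.8, -1.1, 0.6]
grip_width: 0.085
gripper_force: 0.0
```

Emit:
move_arm(
  plan="0 0 0 0 0 0 0.085;0 0 0 0 0 0 0.085",
)

```text
time_s: 8.98
position: [0.548, 0.2532, 0.1376]
tool_rot: [[0.073, 0.997, 0.002], [0.997, -0.073, 0.0], [0.001, 0.002, -1.0]]
ft_force: [-0.1, 0.5, 1.3]
grip_width: 0.0851
gripper_force: 0.0
```

```bash
python3 st.py
```

```text
t 8.975 tcp [0.548  0.2532 0.1376] in track [-0.1993  0.0038] tool y in track deg 89.9 w 0.08513420348424619 F track [-0.46 -0.14] Fz 1.33
```

Emit:
move_arm(
  plan="0 -0.004 0.04 0 0 0 0.085;0 0 0.04 0 0 0 0.085;0 0 0.03 0 0 0 0.085;-0.005 0 0 0 0 0 0.085;-0.005 0 0 0 0 0 0.085;-0.004 0 0 0 0 0 0.085",
)

```text
time_s: 9.72
position: [0.5431, 0.2401, 0.0283]
tool_rot: [[0.071, 0.997, 0.003], [0.997, -0.071, 0.001], [0.001, 0.003, -1.0]]
ft_force: [0.3, 0.1, -0.0]
grip_width: 0.0846
gripper_force: 0.0
```

Emit:
move_arm(
  plan="-0.003 0 0 0 0 0 0.085;-0.003 0 0 0 0 0 0.085;-0.003 0 0 0 0 0 0.085;-0.003 0 0 0 0 0 0.085",
)

```text
time_s: 10.22
position: [0.5412, 0.2283, 0.0269]
tool_rot: [[0.071, 0.997, -0.0], [0.997, -0.071, 0.0], [0.0, -0.0, -1.0]]
ft_force: [0.2, 1.1, 0.8]
grip_width: 0.0852
gripper_force: 0.5
```

Emit:
move_arm(
  plan="-0.003 0 0 0 0 0 0.085;-0.003 0 0 0 0 0 0.085;-0.003 0 0 0 0 0 0.085;0 0 0 0 0 0 0.085",
)

```text
time_s: 10.72
position: [0.5407, 0.2191, 0.0268]
tool_rot: [[0.071, 0.997, 0.0], [0.997, -0.071, -0.0], [-0.0, 0.0, -1.0]]
ft_force: [0.7, -0.4, -0.3]
grip_width: 0.085
gripper_force: 0.0
```

```bash
python3 -c "
from st import *
box('c')"
```

```text
t 10.725 tcp [0.5407 0.2191 0.0268] in track [-0.1648 -0.0011] tool y in track deg 89.99 w 0.08497237122533588 F track [0.37 0.68] Fz -0.28
box in track [-0.064   0.0041] yaw 0.1086 rms 0.018 (0.04176262393593788, 0.12373432517051697)
```

View pics/c.png

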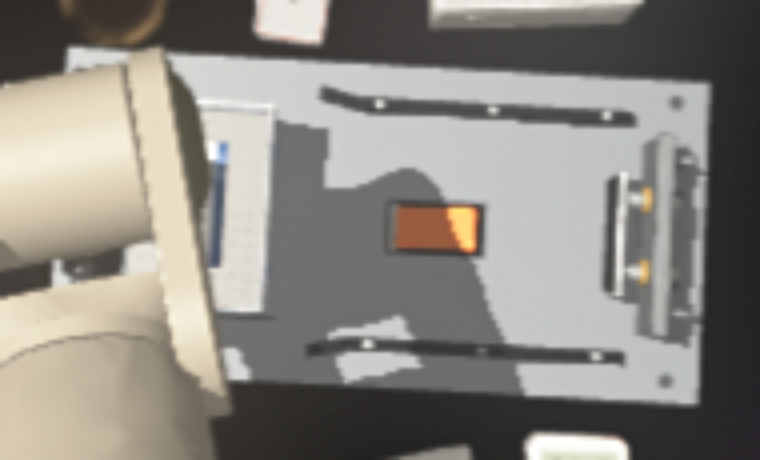

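```bash
cat >> st.py <<'E'
def front():
    im,d=viewer.get_image("top");P=cloud("top",d)
    q=(P-np.r_[t[:2],0])[...,:2]@R
    tc=tr(p)[0]
    m=(P[...,2]>.072)&(P[...,2]<.097)&(q[...,0]>tc+.05)&(q[...,0]<tc+.12)&(abs(q[...,1])<.08)&(d>0)
    vs,us=np.nonzero(m)
    def w(u,v): return tr(onz("top",(u,v),.084))
    F=np.array([w(us[vs==v].max()+.5,v) for v in np.unique(vs) if (vs==v).sum()>3])[3:-3]
    a=np.polyfit(F[:,1],F[:,0],1)
    S=np.array([[w(u,vs[us==u].min()-.5)[1],w(u,vs[us==u].max()+.5)[1]] for u in np.unique(us) if (us==u).sum()>42])
    print("front x",a[1].round(4),"yaw",(-a[0]).round(4),"y sides",np.median(S,0).round(4),"centre",np.median(S,0).mean().round(4),len(S))
E
python3 -c "
from st import *
front();front()"
```

```text
t 10.775 tcp [0.5407 0.2192 0.0268] in track [-0.1648 -0.0011] tool y in track deg 90.0 w 0.08490219451742835 F track [ 0.2 -1.5] Fz -0.09
front x -0.0695 yaw 0.0028 y sides [ 0.0623 -0.0598] centre 0.0013 14
front x -0.0695 yaw 0.0028 y sides [ 0.0623 -0.0598] centre 0.0013 14
```

```bash
python3 - <<'E'
from st import *
im,d=viewer.get_image("top");g=cv2.cvtColor(im,cv2.COLOR_RGB2GRAY).astype(float)
for x in np.arange(.0,.15,.02):
    out=[]
    for sg in(1,-1):
        ys=np.arange(.055,.09,.0005)
        px=np.array([proj("top",np.r_[t[:2]+R@[x,sg*y],.024]) for y in ys]).astype(np.float32)
        v=cv2.remap(g.astype(np.float32),px[:,0].copy(),px[:,1].copy(),cv2.INTER_LINEAR).ravel()
        b=v[:10].mean();k=np.argmax(v<(b+v.min())/2);out.append(round(ys[k]*1e3,1)*sg)
    print(round(x,2),out,np.mean(out))
E
```

```text
t 10.875 tcp [0.5407 0.2193 0.0268] in track [-0.165  -0.0011] tool y in track deg 90.0 w 0.08500345884313248 F track [-0.79  0.27] Fz 0.12
0.0 [np.float64(67.5), np.float64(-76.5)] -4.5
0.02 [np.float64(68.5), np.float64(-71.0)] -1.25
0.04 [np.float64(69.0), np.float64(-70.0)] -0.5
0.06 [np.float64(68.0), np.float64(-70.5)] -1.25
0.08 [np.float64(68.5), np.float64(-69.5)] -0.5
0.1 [np.float64(68.0), np.float64(-70.5)] -1.25
0.12 [np.float64(67.5), np.float64(-70.0)] -1.25
0.14 [np.float64(68.0), np.float64(-70.0)] -1.0
```

Emit:
move_arm(
  plan="-0.004 0 0 0 0 0 0.085;-0.004 0 0 0 0 0 0.085;-0.004 0 0 0 0 0 0.085;-0.004 0 0 0 0 0 0.085;-0.004 0 0 0 0 0 0.085;-0.004 0 0 0 0 0 0.085;-0.002 0 0 0 0 0 0.085;0 0 0 0 0 0 0.085",
)

```text
time_s: 11.92
position: [0.5388, 0.1932, 0.0268]
tool_rot: [[0.071, 0.997, -0.0], [0.997, -0.071, -0.0], [-0.0, -0.0, -1.0]]
ft_force: [-0.3, 0.8, 0.0]
grip_width: 0.0851
gripper_force: 0.0
```

```bash
python3 -c "
from st import *
front()"
```

```text
t 11.925 tcp [0.5388 0.1932 0.0268] in track [-0.1388 -0.0012] tool y in track deg 89.99 w 0.08505673901503458 F track [-0.77 -0.32] Fz 0.01
front x -0.0438 yaw 0.0005 y sides [ 0.0627 -0.0605] centre 0.0011 11
```

Emit:
move_arm(
  plan="-0.005 0 0 0 0 0 0.085;-0.005 0 0 0 0 0 0.085;-0.005 0 0 0 0 0 0.085;-0.005 0 0 0 0 0 0.085;-0.005 0 0 0 0 0 0.085;-0.005 0 0 0 0 0 0.085;-0.005 0 0 0 0 0 0.085;-0.005 0 0 0 0 0 0.085;-0.005 0 0 0 0 0 0.085;-0.005 0 0 0 0 0 0.085;-0.004 0 0 0 0 0 0.085;-0.002 0 0 0 0 0 0.085",
)

```text
time_s: 13.48
position: [0.5348, 0.1374, 0.0269]
tool_rot: [[0.071, 0.997, 0.0], [0.997, -0.071, 0.0], [0.0, 0.0, -1.0]]
ft_force: [-0.5, 2.2, 0.6]
grip_width: 0.0846
gripper_force: 1.0
```

```bash
python3 -c "
from st import *
front()"
```

```text
t 13.475 tcp [0.5348 0.1374 0.0269] in track [-0.0828 -0.0012] tool y in track deg 89.99 w 0.08461399822225465 F track [-2.15 -0.68] Fz 0.58
front x 0.012 yaw -0.0027 y sides [ 0.0618 -0.0596] centre 0.0011 5
```

Emit:
move_arm(
  plan="-0.005 0 0 0 0 0 0.085;-0.005 0 0 0 0 0 0.085;-0.005 0 0 0 0 0 0.085;-0.005 0 0 0 0 0 0.085;-0.005 0 0 0 0 0 0.085;-0.005 0 0 0 0 0 0.085;-0.005 0 0 0 0 0 0.085;-0.005 0 0 0 0 0 0.085;-0.005 0 0 0 0 0 0.085;-0.005 0 0 0 0 0 0.085;-0.004 0 0 0 0 0 0.085;-0.002 0 0 0 0 0 0.085",
)

```text
time_s: 15.02
position: [0.5308, 0.0815, 0.0268]
tool_rot: [[0.071, 0.997, -0.0], [0.997, -0.071, -0.0], [-0.0, -0.0, -1.0]]
ft_force: [0.3, 1.7, 0.8]
grip_width: 0.0852
gripper_force: 0.9
```

```bash
python3 -c "
from st import *
front()"
```

```text
t 15.025 tcp [0.5308 0.0815 0.0268] in track [-0.0268 -0.0012] tool y in track deg 89.99 w 0.08520424908356927 F track [-1.77  0.17] Fz 0.77
front x 0.0663 yaw 0.0479 y sides nan centre nan 0
  return _methods._mean(a, axis=axis, dtype=dtype,
  ret = ret.dtype.type(ret / rcount)
```

Emit:
move_arm(
  plan="-0.005 0 0 0 0 0 0.085;-0.005 0 0 0 0 0 0.085;-0.005 0 0 0 0 0 0.085;-0.005 0 0 0 0 0 0.085;-0.005 0 0 0 0 0 0.085;-0.005 0 0 0 0 0 0.085;-0.005 0 0 0 0 0 0.085;-0.005 0 0 0 0 0 0.085;-0.005 0 0 0 0 0 0.085;-0.005 0 0 0 0 0 0.085;-0.004 0 0 0 0 0 0.085;-0.003 0 0 0 0 0 0.085",
)

```text
time_s: 16.58
position: [0.5268, 0.0247, 0.0268]
tool_rot: [[0.071, 0.997, 0.0], [0.997, -0.071, -0.0], [-0.0, 0.0, -1.0]]
ft_force: [-0.2, 1.2, 0.5]
grip_width: 0.0852
gripper_force: 0.8
```

Emit:
move_arm(
  plan="-0.003 0 0 0 0 0 0.085;-0.002 0 0 0 0 0 0.085;0 0 0 0 0 0 0.085",
)

```text
time_s: 16.95
position: [0.5264, 0.0197, 0.0268]
tool_rot: [[0.071, 0.997, 0.0], [0.997, -0.071, -0.0], [-0.0, 0.0, -1.0]]
ft_force: [-0.4, 0.4, -0.8]
grip_width: 0.0851
gripper_force: 0.0
```

Emit:
move_arm(
  plan="-0.002 0 0 0 0 0 0.085;-0.002 0 0 0 0 0 0.085;0 0 0 0 0 0 0.085",
)

```text
time_s: 17.32
position: [0.5261, 0.0157, 0.0268]
tool_rot: [[0.071, 0.997, -0.0], [0.997, -0.071, -0.0], [-0.0, 0.0, -1.0]]
ft_force: [0.8, -0.5, -0.5]
grip_width: 0.0848
gripper_force: 0.0
```

Emit:
move_arm(
  plan="-0.002 0 0 0 0 0 0.085;-0.002 0 0 0 0 0 0.085;0 0 0 0 0 0 0.085",
)

```text
time_s: 17.7
position: [0.5259, 0.012, 0.0268]
tool_rot: [[0.071, 0.997, 0.0], [0.997, -0.071, 0.0], [0.0, 0.0, -1.0]]
ft_force: [-0.1, 3.8, 1.4]
grip_width: 0.085
gripper_force: 1.9
```

```bash
python3 st.py
```

```text
t 17.7 tcp [0.5259 0.012  0.0268] in track [ 0.0429 -0.0012] tool y in track deg 90.0 w 0.08497381255483584 F track [-3.81 -0.41] Fz 1.37
```

Emit:
move_arm(
  plan="-0.002 0 0 0 0 0 0.085;-0.002 0 0 0 0 0 0.085;-0.002 0 0 0 0 0 0.085;-0.001 0 0 0 0 0 0.085;0 0 0 0 0 0 0.085",
)

```text
time_s: 18.32
position: [0.5254, 0.0052, 0.0268]
tool_rot: [[0.071, 0.997, 0.0], [0.997, -0.071, 0.0], [0.0, 0.0, -1.0]]
ft_force: [0.9, 5.7, 0.5]
grip_width: 0.0846
gripper_force: 2.5
```

Emit:
move_arm(
  plan="-0.001 0 0 0 0 0 0.085;-0.001 0 0 0 0 0 0.085;0 0 0 0 0 0 0.085",
)

```text
time_s: 18.7
position: [0.5252, 0.0033, 0.0268]
tool_rot: [[0.071, 0.997, 0.0], [0.997, -0.071, 0.001], [0.001, 0.0, -1.0]]
ft_force: [1.3, 5.9, 1.4]
grip_width: 0.0849
gripper_force: 2.8
```

Emit:
move_arm(
  plan="-0.001 0 0 0 0 0 0.085;0 0 0 0 0 0 0.085;0 0 0 0 0 0 0.085",
)

```text
time_s: 19.08
position: [0.5252, 0.0023, 0.0269]
tool_rot: [[0.071, 0.997, 0.0], [0.997, -0.071, 0.001], [0.001, 0.0, -1.0]]
ft_force: [0.5, 6.4, 1.5]
grip_width: 0.0851
gripper_force: 3.0
```

```bash
python3 -c "
from st import *
im,d=viewer.get_image('side');a=cv2.resize(im[180:240,250:350,::-1],(780,470),interpolation=cv2.INTER_CUBIC)
cv2.imwrite('pics/e.png',a)"
```

```text
t 19.075 tcp [0.5252 0.0023 0.0269] in track [ 0.0526 -0.0012] tool y in track deg 90.01 w 0.08512689981034344 F track [-6.44  0.05] Fz 1.48
```

View pics/e.png

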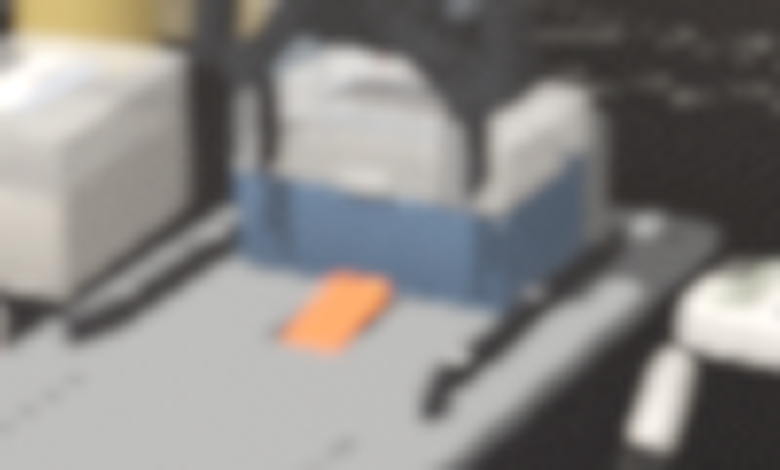

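The orange catch is up behind the box: its lip at crop (360,278) overlaps the base of the box. The box is between the rails. I'll back the hand straight off, then lift and check.

Emit:
move_arm(
  plan="0.002 0 0 0 0 0 0.085;0.004 0 0 0 0 0 0.085;0.01 0 0 0 0 0 0.085;0.02 0 0 0 0 0 0.085;0.03 0 0 0 0 0 0.085;0 0 -0.04 0 0 0 0.085;0 0 -0.05 0 0 0 0.085;0 0 -0.05 0 0 0 0.085;0.06 0 0 0 0 0 0.085;0.06 0 0 0 0 0 0.085;0.06 0 0 0 0 0 0.085;0.06 0 0 0 0 0 0.085",
)

```text
time_s: 20.62
position: [0.5465, 0.3095, 0.1668]
tool_rot: [[0.071, 0.997, 0.0], [0.997, -0.071, -0.0], [-0.0, 0.0, -1.0]]
ft_force: [0.4, 0.2, 0.3]
grip_width: 0.0851
gripper_force: 0.0
```

Emit:
move_arm(
  plan="0 0 0 0 0 0 0.085;0 0 0 0 0 0 0.085;0 0 0 0 0 0 0.085;0 0 0 0 0 0 0.085",
)

```text
time_s: 21.12
position: [0.5471, 0.3062, 0.1671]
tool_rot: [[0.073, 0.997, 0.0], [0.997, -0.073, -0.0], [-0.0, 0.0, -1.0]]
ft_force: [0.0, 0.0, -0.4]
grip_width: 0.085
gripper_force: 0.0
```

```bash
sed -i 's/345:\]=0; m\[:180/352:]=0; m[:180/' meas.py; python3 -c "
from st import *
im,d=viewer.get_image('top');P=cloud('top',d);q=(P-np.r_[t[:2],0])[...,:2]@R
m=(P[...,2]>.077)&(P[...,2]<.1)&(abs(q[...,0]-.1)<.07)&(abs(q[...,1])<.08)&(d>0)
b,e,sz=rectfit(outline(m,.084),.084,.122);print(tr(b).round(4),b[2]-t[2],e,sz)
s,_=viewer.get_image('side')
cv2.imwrite('pics/f.png',np.vstack([cv2.resize(im[165:265,230:380,::-1],(450,300),interpolation=cv2.INTER_CUBIC),cv2.resize(s[185:245,250:340,::-1],(450,300),interpolation=cv2.INTER_CUBIC)]))"
```

```text
t 21.125 tcp [0.5471 0.3062 0.1671] in track [-0.2521 -0.0009] tool y in track deg 89.91 w 0.08503248830676259 F track [-0.01  0.02] Fz -0.42
[0.0991 0.0012] 0.0016008665313347326 0.0010773979383118532 (0.08871953934431076, 0.12619422376155853)
```

View pics/f.png

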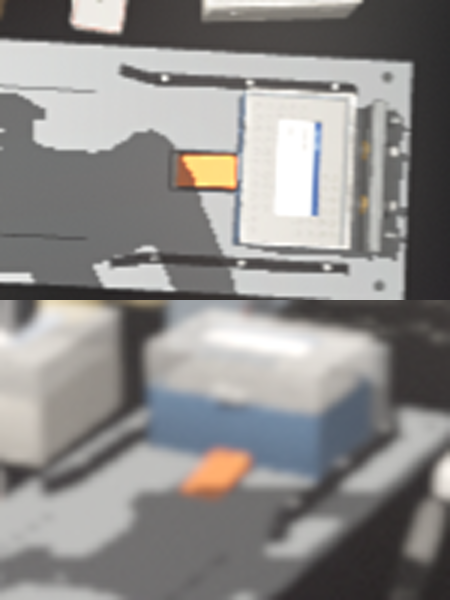

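The box sits square at track x ≈ 99–100 mm, y ≈ +1 mm, held between the raised catch lip at side-crop (235,452) and the bumper. If it were unlocked, the bumper would have pushed it back to 94 mm or less. The bystanders haven't moved. I'm handing the job in.

```bash
python3 -c "
from rig import env
print(env.close_job())"
```

```text
the job is handed in; nothing more can be done
None
```

The blue tip box was pushed square and centred along the track until the catch came up behind it, the hand was withdrawn, and the job was handed in at about 21 s; the final pictures show the box held between the raised catch and the bumper and clear of both rails.

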